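# Switch the light to the power sensor with the gated lever

### The arm

A 6-joint arm with a two-finger parallel gripper is mounted at the origin on a cart in front of the work surface, level with it; the furniture and walls round the work are solid. World frame = base frame: x ahead of the robot, y to its left, z up, the work surface at z = 0. Lengths are in m, angles in rad, forces in N, time in s.
With the tool pointing down it reaches from about 0.2 to 0.875 m from the base axis. Payload 3.4 kg.
Tool frame: the origin (TCP) lies between the finger pads; the fingertips stand 25 mm ahead of it and the grasp point (between the pads) lies 6 mm ahead of it (r.nose_length is the z of the fingertips in the tool frame, in m); z points along the fingers, y is the line along which they close (so a half turn about z gives the same grasp; the last joint's range is limited). The gripper opens to 94 mm and grips with 3 to 60 N. Pads are 16 mm wide; open, the fingers measure 119 mm over their backs; the gripper's body (75 mm by 177 mm) begins 78 mm behind the grasp point.
Start: joints at [1.048, 0.276, 1.505, -0, 1.361, -0.121], TCP at [0.225, 0.529, 0.23] pointing down, gripper open.
Joint ranges: [-2.89, 2.89], [-0.75, 2.08], [0.22, 2.7], [-1.18, 4.32], [0.11, 2.71], [-2.7, 2.7]. Speed limits (rad/s): [2.57, 2.57, 3.14, 3.14, 3.14, 3.14].

### API

Orientations are given as a unit quaternion [w, x, y, z].
In Python, from plant import r, gripper_to, inverse_kinematics, vision, models, telemetry gives the robot as it stands. Calls block until the motion is done:
- r.move_to(position, orientation): joint-space move of the TCP to a pose.
- r.move_l(position, rot=None, vel=0.15, guard=None): straight line of the TCP; rot=None keeps the orientation; vel is the mean speed in m/s. With guard (N) it stops when the force on the tool has changed by that much, and returns True; else False.
- r.movej(angles): joint-space move.
- gripper_to(opening, f_grip=None): finger opening in m; f_grip is the grip in N (None keeps the last); returns when the fingers have stopped.
- r.hold(seconds).
- inverse_kinematics(position, orientation): joint angles nearest the present ones, or None.
- vision.snapshot(name): name is "scene" or "top" or "wrist"; returns the picture (480x640x3 uint8, red, green, blue); there is no depth.
- vision.get_calibration(name): a dict with "fx", "fy", "cx", "cy" (pixels), "D" ([k1, k2, p1, p2, k3] as OpenCV has them; the pictures are not rectified), "position" and "orientation" of the camera in the world. Camera axes: x right, y down, z forward; pixel columns grow to the right and rows downward; lengths in m; the calibration is good to about 2 mm. A picture is of the moment at which its call begins: read the wrist's pose just before it. get_calibration takes no time and is no camera call; for the wrist camera it gives the pose at the moment of the call.
A pose or a line that the arm cannot do raises r.PlanningError and nothing moves.
- r.sign_off(): hands the job in; it is judged then, once.
Trained networks look in the newest picture that a camera, given by its name, has taken for a name from the list of things; names that differ only in an ending like _2 or _b are one class to them, and where a whole thing is asked for, a point or a joint stands for the part that bears it (a point fixed in the world has none). Each returns a list of dicts, best first, with "score" (0 to 1); they miss things now and then, are a little off and sometimes report something else, mostly with a low value. They report only what shows in the picture. A call takes as long as a camera call. They do not tell look-alikes from the thing itself.
- models.boxes_of(thing, camera): "at" ([x, y, z] in m, in world coordinates, good to about 4 mm: the middle of the surface that is visible of it).
- models.regions_of(thing, camera): "pixels" (480x640 bool, what is visible of it).
- models.mark_of(thing, camera): "at" ([x, y, z] in m, in world coordinates, good to about 4 mm: a listed point, or the origin of a listed thing).
Readings, each from a call of its own:
- telemetry.current_t(): time.
- telemetry.current_joints(): joint angles.
- telemetry.current_dq(): joint speeds.
- telemetry.current_joint_efforts(): joint torques, N m.
- telemetry.current_ee_pos(): TCP position.
- telemetry.current_tool_rot(): TCP orientation.
- telemetry.current_wrist_force(): force on the tool from outside, world axes, zero at the start.
- telemetry.current_torque(): the same for the moment, N m.
- telemetry.current_opening(): finger opening in m.
- telemetry.current_finger_force(): force on a finger pad.
Only numpy, scipy, OpenCV 4.12 (cv2) and the standard library are available. Lean on these libraries where they do the work, as an engineer would, in place of code of your own. Each camera call takes 0.05 s, during which the arm holds its last target. There are 200 camera calls.

### The job

One of the four light outlets of the grey switch box points down at the power sensor, the squat black round cup. With the fingertips, gently push the box's lever out of its park slot and along the gate, fully home into the corner slot on the same side and at the same end as the power sensor's outlet, then move clear. Do not grip the knob, do not run the lever into any of the other three corner slots, and leave the power sensor and the things under the other outlets where they stand.

Things in the scene. Friction and masses are not known exactly. Their poses are not given: they have to be found in the camera images.
- switch_box: the fixed grey light switch box, 170 mm long (x) by 150 mm wide (y) by 82 mm high, with a gate plate as its top and a lever standing out of the gate. Origin: centre of its underside, on the worktop. Its +x axis points away from the robot (far), +y to the left; it may be turned by up to about 20 degrees. Four light outlets stand out of its left and right sides, 60 mm above the worktop
- box_top (a point): middle of the gate plate. The 14 mm wide gate: a crossbar along y through this point, 66 mm long, at each of its two ends a column along x, 61 mm long, running far and near of it (the four corner slots), and the park slot from the crossbar's middle towards the robot only. Solid walls end the crossbar and face the park slot: pushed against them, the lever stands right for the next push
- knob (a point): centre of the lever's black knob, a rounded cylinder 26 mm across and 35 mm tall, 135 mm above the worktop when the lever is upright, 120 mm when it leans into a corner slot. The 9 mm steel rod below it runs in the gate and is pivoted in the middle of the box, 123 mm from the knob's centre. At the slot ends the knob stands 40 to 46 mm off the box's middle along x and y
- lever_leg (a joint): lean of the lever along the box's x, rad: 0 upright (in the crossbar), positive far, negative near. About +0.33 or -0.33 at the ends of the corner slots, -0.35 at the end of the park slot, where it starts between -0.34 and -0.22. Friction holds the lever where it is left; a push of 1 to 3 N at the knob moves it; the slot ends are rigid
- lever_cross (a joint): lean of the lever along the box's y, rad: 0 upright (park slot), positive left, negative right; about +0.37 in the left column, -0.37 in the right column, with about 0.03 of play. Same friction
- power_sensor: the power sensor: a squat round black cup, 48 mm across and 26 mm tall with a round opening in its top, loose, standing on the worktop under one of the four outlets. Origin: centre of its underside
- sample_dish: a flat round open dish with small dark cells in it, 60 mm across, 12 mm tall, loose, under another outlet. Origin: centre of its underside
- filter_frame_0: a flat square black frame with a round filter, 50 x 50 x 9 mm, loose, under another outlet. Origin: centre of its underside
- clear_bush: a small white ring-shaped bush, 26 mm across, 12 mm tall, loose, under another outlet. Origin: centre of its underside
- outlet_far_left (a point): mouth of the far left light outlet, a nozzle pointing down at the end of a bent steel tube on the box's left side: +46 mm in x, +115 mm in y of the box's middle, 40 mm above the worktop. It is lit by the far slot of the left column
- outlet_near_left (a point): mouth of the near left light outlet, a nozzle pointing down at the end of a bent steel tube on the box's left side: -46 mm in x, +115 mm in y of the box's middle, 40 mm above the worktop. It is lit by the near slot of the left column
- outlet_far_right (a point): mouth of the far right light outlet, a nozzle pointing down at the end of a bent steel tube on the box's right side: +46 mm in x, -115 mm in y of the box's middle, 40 mm above the worktop. It is lit by the far slot of the right column
- outlet_near_right (a point): mouth of the near right light outlet, a nozzle pointing down at the end of a bent steel tube on the box's right side: -46 mm in x, -115 mm in y of the box's middle, 40 mm above the worktop. It is lit by the near slot of the right column
Mind the look-alikes: they are no part of the job. Several things have the shape of the power_sensor; the one meant has the colours described above.

How it is judged:
On the way, in this order (a step that is already met when the one before it is completed fails the run):
1. the lever has left the park slot (value of joint lever_leg above -0.08 rad), for 0.1 s.
2. the lever stands in the column on the power sensor's side (((horizontal distance between power_sensor and outlet_far_left below 0.03 m and value of joint lever_cross above 0.28 rad) or (horizontal distance between power_sensor and outlet_near_left below 0.03 m and value of joint lever_cross above 0.28 rad) or (horizontal distance between power_sensor and outlet_far_right below 0.03 m and value of joint lever_cross below -0.28 rad) or (horizontal distance between power_sensor and outlet_near_right below 0.03 m and value of joint lever_cross below -0.28 rad))), for 0.1 s.
At the end, for the whole second after the job is handed in: the lever leans at least 0.28 rad both along and across, into the corner slot that belongs to the power sensor's outlet (the end of the slot is at about 0.33), and is at rest; the power sensor, dish, filter frame and bush are within 12 mm of where they stood (((horizontal distance between power_sensor and outlet_far_left below 0.03 m and value of joint each of lever_leg, lever_cross above 0.28 rad) or (horizontal distance between power_sensor and outlet_near_left below 0.03 m and value of joint lever_leg below -0.28 rad and value of joint lever_cross above 0.28 rad) or (horizontal distance between power_sensor and outlet_far_right below 0.03 m and value of joint lever_leg above 0.28 rad and value of joint lever_cross below -0.28 rad) or (horizontal distance between power_sensor and outlet_near_right below 0.03 m and value of joint each of lever_leg, lever_cross below -0.28 rad)) and velocity of joint lever_leg between -0.05 and 0.05 rad/s and distance of each of power_sensor, sample_dish, filter_frame_0, clear_bush from where it was at the start of the episode below 0.012 m); the robot touches nothing.
It fails at once if the lever was run more than halfway (0.18 rad) into one of the other three corner slots ((horizontal distance between power_sensor and outlet_far_left above 0.06 m and value of joint lever_leg above 0.18 rad and value of joint lever_cross above 0.2 rad) or (horizontal distance between power_sensor and outlet_near_left above 0.06 m and value of joint lever_leg below -0.18 rad and value of joint lever_cross above 0.2 rad) or (horizontal distance between power_sensor and outlet_far_right above 0.06 m and value of joint lever_leg above 0.18 rad and value of joint lever_cross below -0.2 rad) or (horizontal distance between power_sensor and outlet_near_right above 0.06 m and value of joint lever_leg below -0.18 rad and value of joint lever_cross below -0.2 rad)).
It fails at once if the lever or box was shoved, gripped or squeezed with more than 35 N (contact force between any of the fingers, the arm and switch_box above 35 N).
It fails at once if the power sensor or a thing under another outlet was displaced by more than 20 mm or lifted (distance of any of power_sensor, sample_dish, filter_frame_0, clear_bush from where it was at the start of the episode above 0.02 m).
It also fails if it takes over 54 s, if anything falls off the work surface, if the arm or the gripper's body presses on something with over 40 N, if the wrist force passes 120 N, or if a joint passes its speed limit or range.

## Working session

There is one attempt and no reset: what is moved stays moved. The work goes in short steps, each a Python script; the robot and the scene stay as the last script left them, time stands still between calls to the robot, and variables do not carry over. Pictures are saved under pics/ and viewed, at most 10 in all, crops included, and the job is handed in when it is done.

```bash
mkdir -p pics
python3 - <<'E'
from plant import *
import cv2,numpy as np
for c in ["scene","top"]:
    im=vision.snapshot(c); cv2.imwrite(f"pics/{c}0.png",im[:,:,::-1])
    k=vision.get_calibration(c); print(c,k["fx"],np.round(k["position"],3),np.round(k["orientation"],3))
    for n in ["switch_box","box_top","knob","power_sensor","sample_dish","filter_frame_0","clear_bush","outlet_far_left","outlet_near_left","outlet_far_right","outlet_near_right"]:
        print(n,[(np.round(d["at"],3).tolist(),round(d["score"],2)) for d in models.mark_of(n,c)])
print(telemetry.current_t(),r.nose_length)
E
```

```text
scene 538.6751555524538 [-0.27  -0.671  0.624] [-0.46   0.771 -0.373  0.236]
switch_box [([0.516, -0.157, 0.002], 0.86)]
box_top [([0.514, -0.163, 0.085], 0.7)]
knob [([0.483, -0.171, 0.129], 0.79)]
power_sensor [([0.418, 0.055, -0.001], 0.92), ([0.49, 0.11, 0.002], 0.89), ([0.444, -0.059, -0.001], 0.87), ([0.5, 0.193, 0.002], 0.58), ([0.444, -0.06, 0.037], 0.48)]
sample_dish [([0.503, -0.288, 0.004], 0.51)]
filter_frame_0 [([0.594, -0.257, -0.004], 0.67)]
clear_bush []
outlet_far_left [([0.529, -0.042, 0.042], 0.58)]
outlet_near_left [([0.441, -0.06, 0.041], 0.88)]
outlet_far_right [([0.595, -0.258, 0.042], 0.97)]
outlet_near_right [([0.503, -0.282, 0.041], 0.57), ([0.442, -0.062, -0.002], 0.5), ([0.441, -0.059, 0.04], 0.3)]
top 601.114218001723 [ 0.408 -0.093  1.141] [ 0.053 -0.699  0.712 -0.035]
switch_box [([0.515, -0.16, -0.002], 0.63)]
box_top [([0.517, -0.162, 0.079], 0.68)]
knob [([0.482, -0.168, 0.132], 0.78)]
power_sensor [([0.501, 0.191, 0.0], 0.93), ([0.487, 0.103, -0.001], 0.89), ([0.417, 0.053, -0.004], 0.64), ([0.442, -0.062, -0.0], 0.63), ([0.442, -0.058, 0.041], 0.47)]
sample_dish [([0.502, -0.286, -0.0], 0.58)]
filter_frame_0 [([0.592, -0.26, 0.002], 0.58)]
clear_bush [([0.593, -0.254, 0.04], 0.71), ([0.528, -0.038, 0.002], 0.41), ([0.534, -0.039, 0.042], 0.37)]
outlet_far_left [([0.531, -0.039, 0.04], 0.67)]
outlet_near_left [([0.441, -0.063, 0.041], 0.91)]
outlet_far_right [([0.591, -0.255, 0.04], 0.88)]
outlet_near_right [([0.503, -0.281, 0.043], 0.72)]
1.2 0.025
```

View pics/scene0.png

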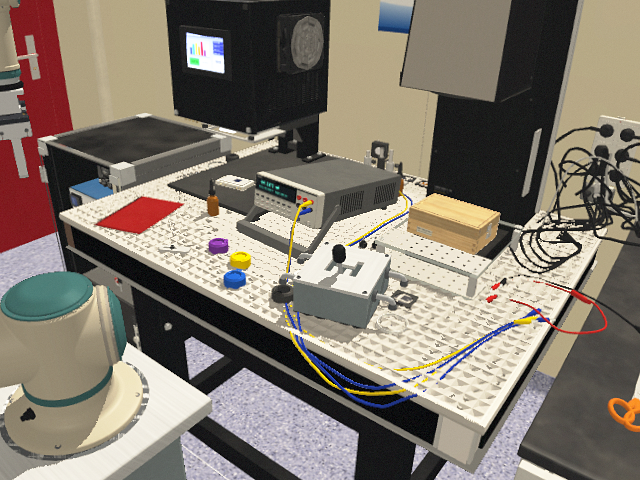

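Run:
```python
import cv2
im=cv2.imread("pics/top0.png"); cv2.imwrite("pics/topc.png",im)
```

```text
(no output)
```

View pics/topc.png

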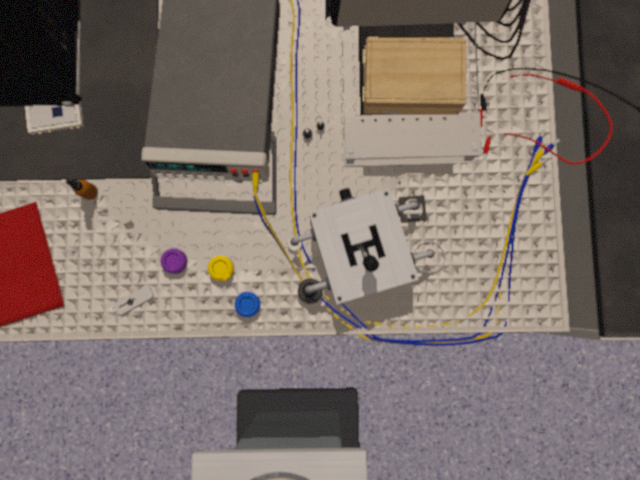

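Look-alikes in the scene picture are purple (218,245), yellow (240,260), blue (235,279) and black (283,293). Only the black one matches, and it stands under the near-left outlet (top picture (310,291)). The dish, frame and bush are under the near-right, far-right and far-left outlets. I'll check the choice in one close crop.

```bash
python3 - <<'E'
import cv2,numpy as np
a=cv2.imread("pics/scene0.png")[220:340,200:420]; b=cv2.imread("pics/top0.png")[180:320,270:450]
f=lambda x:cv2.resize(x,(390,300),interpolation=cv2.INTER_CUBIC)
cv2.imwrite("pics/crop.png",np.hstack([f(a),f(b)]))
E
cat > h.py <<'E'
from plant import *
import numpy as np
from scipy.spatial.transform import Rotation as R
yaw=np.radians(15.8); C=np.array([0.516,-0.160]); Z=0.137
M=np.array([[np.cos(yaw),-np.sin(yaw)],[np.sin(yaw),np.cos(yaw)]])
def W(bx,by,z=Z): return [*(C+M@[bx,by]),z]
def B():
    p=np.array(telemetry.current_ee_pos()); return np.round([*(M.T@(p[:2]-C)),p[2]],4)
def quat(a=0):   # tool down, tool y along box -y (or a turned)
    q=(R.from_euler('z',yaw+a)*R.from_euler('x',np.pi)).as_quat(); return [q[3],q[0],q[1],q[2]]
def go(bx,by,z=Z,vel=0.12,guard=None):
    h=r.move_l(W(bx,by,z),vel=vel,guard=guard)
    print(h,B(),np.round(telemetry.current_wrist_force(),1),round(telemetry.current_t(),1)); return h
E
python3 - <<'E'
from h import *
for a in (0,np.pi,-np.pi):print(inverse_kinematics(W(-.085,0,.25),quat(a)))
E
```

```text
[-5.46948153e-01  1.06801501e-01  1.67580260e+00 -4.44089210e-16
  1.35898856e+00  7.48086152e-01]
[-0.54694815  0.1068015   1.6758026   0.          1.35898856 -2.3935065 ]
[-0.54694815  0.1068015   1.6758026   0.          1.35898856 -2.3935065 ]
```

View pics/crop.png

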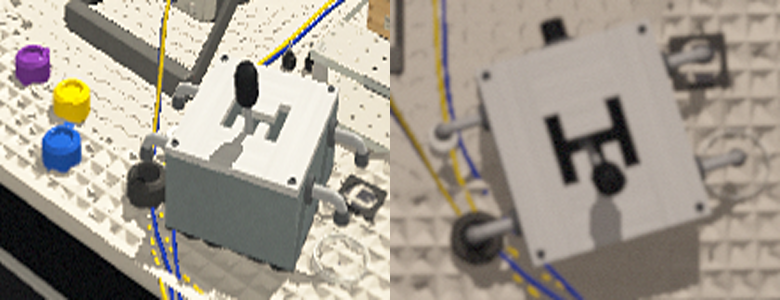

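The crop shows the black cup under the near-left outlet (crop (150,185) left, (478,237) right) and the lever in the park slot. The target is the near-left slot. Next is the first push, towards the far side.

Run:
```python
from h import *
import cv2
gripper_to(0.0)
r.move_to(W(-.085,0,.25),quat()); print(B(),telemetry.current_t(),telemetry.current_opening())
go(-.085,0)
go(-.005,0,vel=.03,guard=6)
im=vision.snapshot("top"); print([(np.round(M.T@(np.array(d["at"][:2])-C),3),d["score"]) for d in models.mark_of("knob","top")[:2]])
s=vision.snapshot("scene")
f=lambda x:cv2.resize(x,(390,300))
cv2.imwrite("pics/p1.png",np.hstack([f(s[200:340,220:420]),f(im[180:320,270:450])])[:,:,::-1])
```

```text
[-0.0845  0.0005  0.25  ] 5.2417 0.00035419440253089805
False [-0.0845 -0.0004  0.1376] [-0.5  0.7  0.2] 6.3
True [-0.0167  0.0003  0.1365] [-0.6 -0.2 -0.1] 8.4
[]
```

View pics/p1.png

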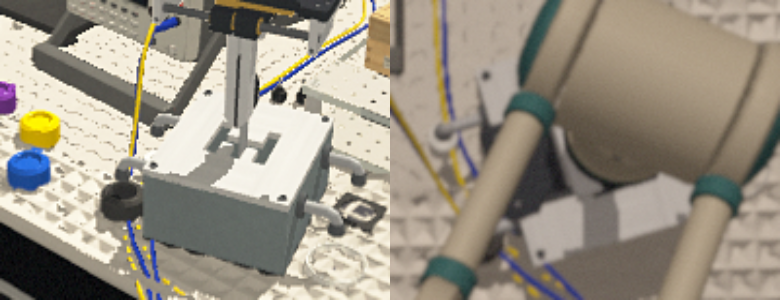

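The rod now stands in the crossbar at (240,140), and the stop position agrees with the wall. Next I go round to the right and push left.

Run:
```python
from h import *
import cv2
go(-.045,0); go(-.045,-.055); go(.001,-.055)
go(.001,.035,vel=.03,guard=6)
s=vision.snapshot("scene")
print([(np.round(M.T@(np.array(d["at"][:2])-C),3),d["at"][2],d["score"]) for d in models.mark_of("knob","scene")[:2]])
cv2.imwrite("pics/p2.png",cv2.resize(s[200:340,220:420],(780,546))[:,:,::-1])
```

```text
False [-4.520e-02 -1.000e-04  1.371e-01] [-0.  -0.4 -0.2] 8.9
False [-0.0453 -0.0551  0.1366] [ 0.6 -0.2 -0.1] 9.5
False [ 0.0008 -0.0543  0.1368] [ 0.  -0.1 -0.5] 10.0
True [0.0011 0.0201 0.137 ] [-0.4 -1.   2. ] 12.3
[(array([0.002, 0.047]), 0.1242, 0.64)]
```

View pics/p2.png

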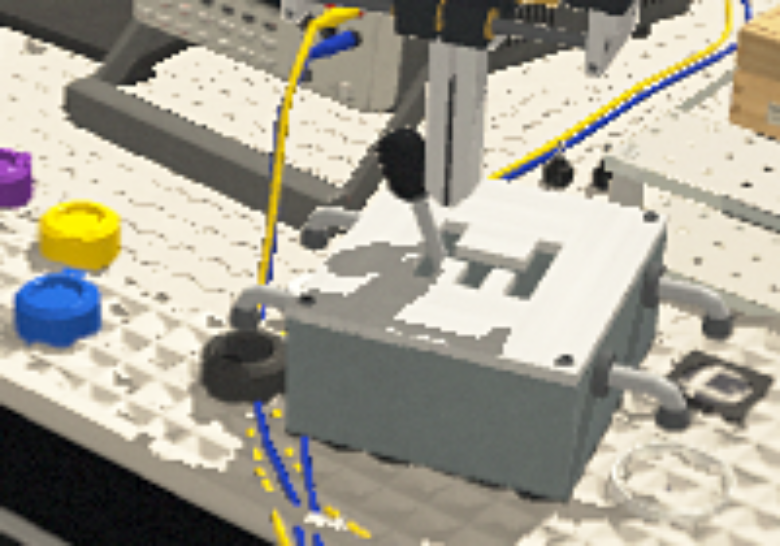

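The lever is at the left end of the crossbar, with the knob at (403,163) and its measured position at box y +47 mm, x about 0. Next I go round to the far side and push near.

Run:
```python
from h import *
import cv2
go(.001,.0); go(.05,.0); go(.05,.044)
go(-.04,.044,vel=.03,guard=7)
go(0.02,.044); go(0.02,.044,.25); r.move_to(W(-.12,.30,.30),quat())
print(np.round(telemetry.current_wrist_force(),1),telemetry.current_t())
out=[]
for c,(y,x) in {"scene":(200,220),"top":(180,270)}.items():
    im=vision.snapshot(c); out.append(cv2.resize(im[y:y+140,x:x+200],(395,300)))
    print([(np.round([*(M.T@(np.array(d["at"][:2])-C)),d["at"][2]],3),d["score"]) for d in models.mark_of("knob",c)[:2]])
    for n in ["power_sensor","sample_dish","filter_frame_0","clear_bush"]: print(n,[np.round(d["at"],3).tolist() for d in models.mark_of(n,c)[:4]])
cv2.imwrite("pics/p3.png",np.hstack(out)[:,:,::-1])
```

```text
False [ 0.0008 -0.0003  0.1366] [ 0.4  0.8 -0.9] 12.7
False [0.0496 0.0006 0.1366] [-0.3  0.4  0. ] 13.2
False [0.0499 0.0442 0.1373] [0.1 0.5 0.4] 13.8
True [-0.0145  0.0434  0.1366] [ 2.8  1.2 -0.6] 15.7
False [0.0193 0.0445 0.1364] [-0.1  0.6  0.5] 16.2
False [0.0195 0.0443 0.2492] [ 0.7  0.3 -1.2] 17.3
[ 0.2  0.1 -0. ] 18.3917
[(array([-0.041,  0.044,  0.12 ]), 0.82)]
power_sensor [[0.442, -0.06, -0.002], [0.418, 0.058, -0.0], [0.496, 0.191, 0.004], [0.489, 0.108, 0.002]]
sample_dish [[0.507, -0.288, 0.002], [0.514, -0.164, 0.088]]
filter_frame_0 [[0.594, -0.258, -0.003], [0.595, -0.261, 0.042]]
clear_bush []
[(array([-0.038,  0.044,  0.119]), 0.59)]
power_sensor [[0.441, -0.064, 0.003], [0.418, 0.053, -0.002], [0.485, 0.102, -0.0], [0.502, 0.196, 0.002]]
sample_dish [[0.506, -0.287, -0.003]]
filter_frame_0 [[0.592, -0.258, 0.005], [0.596, -0.256, 0.038]]
clear_bush [[0.514, -0.16, 0.082], [0.528, -0.035, 0.003]]
```

View pics/p3.png

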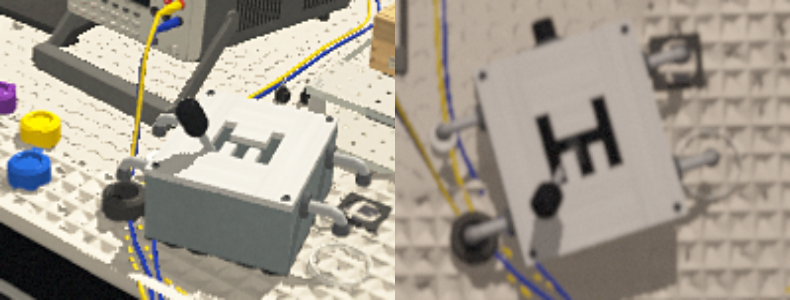

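The lever leans into the near-left slot, with the knob at (192,117) and (547,200). Both cameras place it 38–41 mm near and 44 mm left at 120 mm height, which matches the slot end. The sensor, dish, frame and bush have not moved, and the arm is clear.

```bash
python3 -c "
from plant import *
r.hold(0.3); print(r.sign_off())"
```

```text
the job is handed in; nothing more can be done
None
```

I pushed the lever out of its park slot and along the gate into the near-left corner slot, where the black power sensor stands, then moved the arm clear and handed the job in; the cameras showed the knob at the slot end and the sensor, dish, frame and bush unmoved, but sign-off returned no verdict.

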